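# Feed the bur block along the docking rail with the push stick

### The job

Take the orange push stick out of the steel tray, use it to square the white bur block up against the fence near its open end, and feed it along the fence, always kept lightly pressed against it and never leaning hard on the rail, until it sits fully home against the stop with the brass seat pin pushed all the way in. Then stand the push stick upright back in the steel tray and let go. The block is clean, so only the stick may touch it, and leave everything else on the table alone.

Things in the scene. Friction and masses are not known exactly. Their poses are not given: they have to be found in the camera images.
- rail: Docking rail fixed to the table; place and angle vary. Origin on the table in the corner of fence face and stop face; +x feed direction (open end to stop), +y from the block's lane into the fence. Fence: aluminium bar 30 mm high, 18 thick, face at y = 0 from x = -160 to 0; before that the flared lead-in. Rigid but delicate: block or stick must load it with under 15 N; 3 to 8 N is right.
- rail_bay (a point): Point on the table in the docking bay, rail x = -25, y = -25 mm. Stop: dark steel face at rail x = 0, y -66 to 0, 30 mm high. Cheek: wall facing the fence, x -50 to 0, inner face at y = -56, outer -66, 30 mm high; the bay is 6 mm wider than the block. White reader housing behind the stop, rail x 12 to 112, y -95 to +35, 76 mm high.
- rail_gate (a point): Where the lead-in joins the fence: rail x = -160, y = 0, on the table. Lead-in: bar of the same section, 230 mm back to the open end, clamped firm at a varying, unmeasured flare: turned 0 to 0.15 rad about this point, open end up to 35 mm towards +y; the block turns straight as it passes. Feel for it: square up on it with the block's origin before rail x = -180, then feed.
- bur_block: White bur block 110 mm long (x), 50 wide (y), 36 high, steel burs up to 58 mm; the lower 30 mm is full size. Origin: centre of underside. Loose, 0.28 to 0.56 kg; starts near the rail's open end, 4 to 60 mm off the fence, up to 0.2 rad askew, its +x roughly along rail +x. Home: leading end on the stop, side on the fence, origin at rail x = -55, y = -25 mm. It slides on the table.
- push_stick: Push stick standing upright in the tray, 0.14 kg. Origin on its underside below the handle. Handle: orange upright 26 mm (x) by 22 mm (y), z 12 to 85 mm, centred on the origin; grip it across its y. Foot: grey plate x -34 to +42, y -22 to +22, 12 mm high; from it a fork with two nubs points to +x.
- stick_fork (a point): Midpoint between the stick's two upright black rubber nubs (grippy, friction about 1; radius 6, height 26 mm), at stick x = 65, z = 0; nubs at y = +16 and -16 mm. Pushed straight on, both nubs meet a flat face 71 mm ahead of the stick's origin. Turned 45 degrees, the fork takes a block's corner: it lies 57.5 mm ahead of the origin, each nub on one face 17 mm from the corner.
- tray: Steel tray, fixed, 150 mm (x) by 130 mm (y) outside, rim 14 mm high, walls and floor 3 mm thick. Origin: centre of its underside. The stick starts standing on its floor, its x roughly along the tray's x, and goes back anywhere on the floor, upright.
- seat_pin (a joint): Brass seat pin in the stop, 12 mm across, 18 mm above the table at rail y = -25 mm. 0: stands 6 mm out of the stop face; 0.006 m: pushed in flush. Slides with about 2 N of friction and stays where it is left.
- bottle: Bystander: white bottle with red cap, 42 mm across, 85 mm high.
- vials: Bystander: rack of five green vials, 30 x 80 x 55 mm.
- jar: Bystander: white jar, 56 mm across, 55 mm high.
- cup: Bystander: blue cup, 64 mm across, 75 mm high.
- tweezers: Bystander: steel tweezers lying flat, 140 mm long, 6 mm high.
- blue_case: Bystander: grey case with blue lid, 104 x 59 x 44 mm.
- mirror: Bystander: dental mirror lying flat, 140 mm long, 8 mm high.
Not all that is in view belongs to the job. Leave any red or turquoise look-alike of the push_stick alone.

How it is judged:
By the outcome, as a careful person would: the job done as asked, in the order asked, and still so for the second after the job is handed in, with the robot touching nothing.
It also fails if it takes over 72 s, if anything falls off the work surface, if the arm or the gripper's body presses on something with over 40 N, if the wrist force passes 120 N, or if a joint passes its speed limit or range.

### The arm

A 6-joint arm with a two-finger parallel gripper is mounted at the origin on the work surface. World frame = base frame: x ahead of the robot, y to its left, z up, the work surface at z = 0. Lengths are in m, angles in degrees, forces in N, time in s.
With the tool pointing down it reaches from about 0.25 to 0.725 m from the base axis. Payload 9.7 kg.
Tool frame: the origin (TCP) lies on the centre line of the jaws, within the pads' length; the fingertips stand 19 mm ahead of it and the grasp point (between the pads) is the TCP (bot.tcp_to_tips is the z of the fingertips in the tool frame, in m); z points along the fingers, y is the line along which they close (so a half turn about z gives the same grasp; the last joint's range is limited). The gripper opens to 85 mm and grips with 20 to 120 N. Pads are 22 mm wide; open, the fingers measure 114 mm over their backs; the gripper's body (76 mm by 85 mm) begins 54 mm behind the grasp point. The pads swing forward as they close: fully open they stand 13 mm farther back than shut.
Start: joints at [-70.989, 4.979, 10.078, 95.1, 0, 90], TCP at [0.179, -0.52, 0.25] pointing down, gripper open.
Joint ranges: [-179.16, 179.16], [-48.56, 103.87], [-65.8, 70.77], [-126.05, 130.52], [-82.76, 87.17], [-180, 180]. Speed limits (degrees/s): [127.2, 127.2, 147.25, 180, 180, 180].

### API

Orientations are given as [roll, pitch, yaw] about the fixed x, y, z axes, in that order (R = Rz(yaw) Ry(pitch) Rx(roll)).
In Python, from workcell import bot gives the robot as it stands. The module is installed in compiled form; this text tells all that it offers.
- The arm moves only by the tool play_rows, never from a script. Its argument "increments" is a list of rows, each an object with "slide": the shift along the tool's x, y, z in mm, a list of three; "angular": the turn, a rotation vector about the tool's x, y, z in degrees, a list of three; "claw": the opening, from -1 (shut) to 1 (fully open). In form: [{"slide": [x, y, z], "angular": [rx, ry, rz], "claw": claw}, ...]. A call has 1 to 8 rows; each row shifts and turns the commanded pose from where the row before left it, along the tool's axes as they then stand; what a row does not reach is not made up. A row lasts 1/10 s, in which the tool goes at most 50 mm and 8.59 degrees, less where a joint would pass 70% of its speed; a pose out of reach is approached as far as the arm can. A call is refused whole if a number of a shift passes 50 or a number of a turn 8.59, either way. A call with a gripper value outside its range is refused whole. The fingers move at their own pace and stop on an object; "squeeze" is the grip in N (left out, the last holds). Time passes only in rows, so rows that do not move let the fingers close. It gives the time, the measured TCP pose, the force, the opening and the grip force at its end, in the units of the state.
- bot.get_obs(): the state, without advancing time (a new reading comes with each control period).
- bot.camera(name): name is "scene" or "side" or "wrist"; returns the picture (384x512x3 uint8, red, green, blue); there is no depth.
- bot.camera_info(name): a dict with "fovy" (degrees; the focal length in pixels is half the picture's height over the tangent of half this angle, whatever the lens; pixels are square), "cx", "cy" (the principal point, pixels), "R" (3x3) and "t" (3): a world point X has camera coordinates R X + t. Camera axes: x right, y down, z forward; pixel columns grow to the right and rows downward; lengths in m; the calibration is good to about 2 mm. A picture is of the moment at which its call begins: read the wrist's pose just before it. camera_info takes no time and is no camera call; for the wrist camera it gives the pose at the moment of the call.
- bot.job_done(): hands the job in; it is judged then, once.
The state is a dict: "time": time; "q": joint angles; "qd": joint speeds; "joint_efforts": joint torques, N m; "ee_pos": TCP position; "tcp_rot": TCP orientation; "wrist_force": force on the tool from outside, world axes, zero at the start; "torque": the same for the moment, N m; "opening": finger opening in m; "grasp_force": force on a finger pad.
Only numpy, scipy, OpenCV 4.12 (cv2) and the standard library are available. Lean on these libraries where they do the work, as an engineer would, in place of code of your own. Each camera call takes 0.05 s, during which the arm holds its last target. There are 200 camera calls.

## Working session

There is one attempt and no reset: what is moved stays moved. The work goes in short steps, Python scripts to look and compute and a tool call to move; the robot and the scene stay as the last step left them, time stands still between calls to the robot, and variables do not carry over. Pictures are saved under pics/ and viewed, at most 10 in all, crops included, and the job is handed in when it is done.

Besides the shell and the picture viewer there is one more tool, called after "Request:" as name(argument=value, ...), one argument or row to a line, values as JSON. play_rows: Moves the arm, as the interface text tells. Its arguments: {"type":"object","properties":{"increments":{"type":"array"},"squeeze":{"type":"number"}},"required":["increments"]}

```bash
mkdir -p pics
python3 - <<'E'
from workcell import bot
import cv2,numpy as np
for n in ("scene","side"):
    im=bot.camera(n); cv2.imwrite(f"pics/{n}0.png",cv2.resize(im[:,:,::-1],(800,600),interpolation=cv2.INTER_CUBIC)); cv2.imwrite(f"raw_{n}.png",im[:,:,::-1])
    i=bot.camera_info(n); print(n,i)
print(bot.get_obs())
E
```

```text
scene {'fovy': 57.18212149340269, 'cx': 257.1129547332852, 'cy': 192.5961638977838, 'R': array([[ 0.47528011,  0.87965618,  0.01771501],
       [ 0.71490834, -0.37437365, -0.59055096],
       [-0.51284976,  0.29334173, -0.80680589]]), 't': array([-0.24985381, -0.29555875,  1.30457199])}
side {'fovy': 43.9097439066449, 'cx': 254.3501533099003, 'cy': 196.93768352725974, 'R': array([[-0.82210694, -0.56904589, -0.0180817 ],
       [-0.34769507,  0.52696122, -0.77551274],
       [ 0.45083069, -0.63126749, -0.63107293]]), 't': array([0.39771302, 0.19564347, 1.02964096])}
{'time': 0.1, 'q': array([-7.09899056e+01,  5.00654747e+00,  1.00393365e+01,  9.51003835e+01,
        3.79208694e-04,  9.00008143e+01]), 'qd': array([ 0.1478661 , -0.03798573,  0.14069802,  0.08630461, -0.11325874,
       -0.11271059]), 'joint_efforts': array([ 3.68135370e-04, -5.21558583e+01,  4.65654910e+01,  1.59883074e-02,
        2.50467627e-05,  5.56108546e-06]), 'ee_pos': array([ 0.17909415, -0.51982425,  0.24967047]), 'tcp_rot': array([-1.79932406e+02, -3.78247742e-04,  1.90092797e+01]), 'wrist_force': array([-0.02579713, -0.17092748,  0.19511338]), 'torque': array([ 0.05506889,  0.03371377, -0.02835186]), 'grasp_force': 0.0, 'opening': 0.08526357273242743}
```

View pics/scene0.png

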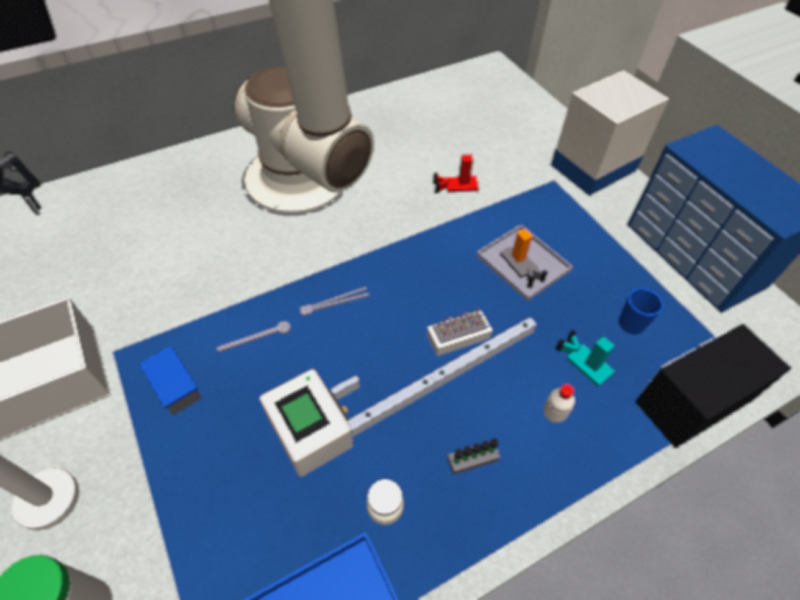

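View pics/side0.png

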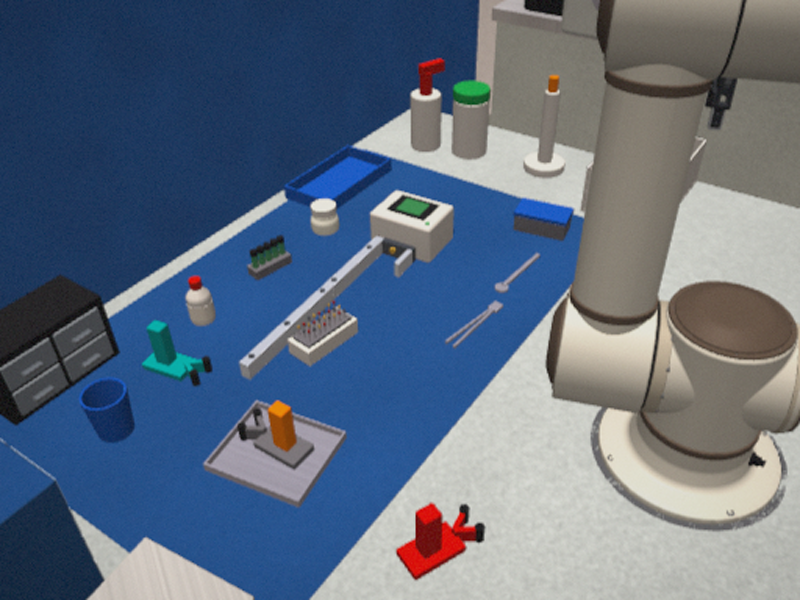

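The scene picture shows the orange stick in the tray near (522,245), its fork toward (540,278). The block is near (460,330), and the fence runs from (530,325) to (350,425). The side picture shows the stick at (283,425), the block at (323,335), the fence from (243,365) to (385,242), and the pin near (393,250). Next I'll turn these into rough positions.

```bash
cat > h.py <<'E'
import numpy as np
from workcell import bot
def ray(i,u,v,z):
    f=192/np.tan(np.radians(i["fovy"]/2)); d=i["R"].T@np.array([(u-i["cx"])/f,(v-i["cy"])/f,1]); c=-i["R"].T@i["t"]
    return (c+d*(z-c[2])/d[2])[:3]
def proj(i,X):
    f=192/np.tan(np.radians(i["fovy"]/2)); p=i["R"]@np.asarray(X,float)+i["t"]; return np.array([f*p[0]/p[2]+i["cx"],f*p[1]/p[2]+i["cy"]])
E
python3 - <<'E'
from h import *
S=512/800
for n,pts in {"scene":[("trayL",478,253,.014),("trayR",572,266,.014),("trayB",530,297,.014),("handletop",523,231,.085),("nub1",530,283,.013+.013),("nub2",543,277,.026),
 ("fenceopen_near",524,321,.03),("fenceopen_far",536,326,.03),("fence_stop",350,424,.03),("blk c",460,333,.036),("bl",434,350,.03),("br",490,330,.03),("bottle",566,390,.085),("tealtop",603,343,.085)],
"side":[("trayfront",298,500,.014),("trayR",346,433,.014),("trayL",205,465,.014),("trayB",258,402,.014),("handletop",281,407,.085),("nub1",258,414,.029),("nub2",242,431,.029),
 ("fenceopen_f",258,366,.03),("fenceopen_far",242,362,.03),("fence_stop",384,240,.03),("bl",302,361,0),("br",357,328,0),("bl_left",290,350,.0),("pin",393,251,.018),("tealnub",205,365,.02),("bottle",200,320,0)]}.items():
    i=bot.camera_info(n)
    for p in pts: print(n,p[0],ray(i,p[1]*S,p[2]*S,p[3]).round(3))
E
```

```text
scene trayL [0.412 0.243 0.014]
scene trayR [0.532 0.396 0.014]
scene trayB [0.556 0.271 0.014]
scene handletop [0.452 0.312 0.085]
scene nub1 [0.534 0.285 0.026]
scene nub2 [0.534 0.317 0.026]
scene fenceopen_near [0.605 0.218 0.03 ]
scene fenceopen_far [0.625 0.231 0.03 ]
scene fence_stop [ 0.639 -0.158  0.03 ]
scene blk c [0.575 0.094 0.036]
scene bl [0.581 0.036 0.03 ]
scene br [0.592 0.15  0.03 ]
scene bottle [0.772 0.167 0.085]
scene tealtop [0.731 0.279 0.085]
side trayfront [0.382 0.371 0.014]
side trayR [0.4   0.247 0.014]
side trayL [0.524 0.398 0.014]
side trayB [0.545 0.272 0.014]
side handletop [0.458 0.306 0.085]
side nub1 [0.517 0.299 0.029]
side nub2 [0.514 0.335 0.029]
side fenceopen_f [0.584 0.226 0.03 ]
side fenceopen_far [0.611 0.233 0.03 ]
side fence_stop [ 0.622 -0.157  0.03 ]
side bl [0.559 0.158 0.   ]
side br [0.534 0.046 0.   ]
side bl_left [0.592 0.149 0.   ]
side pin [ 0.598 -0.15   0.018]
side tealnub [0.663 0.263 0.02 ]
side bottle [0.77  0.176 0.   ]
```

Handle top comes out at about (0.455, 0.309) from both cameras, the tray yaw is about 10°, and the fence runs along world −y at x≈0.62. I'll move above the area and look with the wrist camera.

Request:
play_rows(
  increments=[
    {"slide":[31,-35,-6],"angular":[0,0,0],"claw":1},
    {"slide":[31,-35,-6],"angular":[0,0,0],"claw":1},
    {"slide":[31,-35,-6],"angular":[0,0,0],"claw":1},
    {"slide":[31,-35,-6],"angular":[0,0,0],"claw":1},
    {"slide":[31,-35,-6],"angular":[0,0,0],"claw":1},
    {"slide":[31,-35,-6],"angular":[0,0,0],"claw":1},
    {"slide":[31,-35,-6],"angular":[0,0,0],"claw":1},
    {"slide":[31,-35,-6],"angular":[0,0,0],"claw":1},
  ],
)

```text
time: 0.9
ee_pos: [0.3225, -0.1727, 0.2984]
tcp_rot: [180.0, -0.0, 19.0]
wrist_force: [1.4, -0.1, 0.1]
opening: 0.0855
grasp_force: 0.0
```

Request:
play_rows(
  increments=[
    {"slide":[31,-35,-6],"angular":[0,0,0],"claw":1},
    {"slide":[31,-35,-6],"angular":[0,0,0],"claw":1},
    {"slide":[31,-35,-6],"angular":[0,0,0],"claw":1},
    {"slide":[31,-35,-6],"angular":[0,0,3],"claw":1},
    {"slide":[31,-35,-6],"angular":[0,0,3],"claw":1},
    {"slide":[31,-35,-6],"angular":[0,0,3],"claw":1},
    {"slide":[10,-35,-6],"angular":[0,0,3],"claw":1},
    {"slide":[0,0,0],"angular":[0,0,3],"claw":1},
  ],
)

```text
time: 1.7
ee_pos: [0.4489, 0.0712, 0.3399]
tcp_rot: [-177.8, 0.2, 7.8]
wrist_force: [-0.6, -0.2, 0.4]
opening: 0.0856
grasp_force: 0.0
```

Run:
```python
from h import *
import cv2,pickle
for k in range(1):
    i=bot.camera_info("wrist"); o=bot.get_obs(); im=bot.camera("wrist")
    pickle.dump(i,open("w0.pkl","wb")); print(o["time"],o["ee_pos"],o["tcp_rot"],i, -i["R"].T@i["t"])
    cv2.imwrite("pics/w0.png",cv2.resize(im[:,:,::-1],(800,600),interpolation=cv2.INTER_CUBIC))
```

```text
1.7 [0.44891316 0.07119886 0.3398506 ] [-177.83932201    0.18082663    7.81467651] {'fovy': 70.84772617957367, 'cx': 254.92757304246044, 'cy': 193.72902733823003, 'R': array([[ 0.13566566, -0.99004363, -0.03752925],
       [-0.94780796, -0.14072345,  0.28610659],
       [-0.28853925, -0.00324431, -0.95746257]]), 't': array([0.02397034, 0.37341769, 0.5940409 ])} [0.52208043 0.07820757 0.46283426]
```

View pics/w0.png

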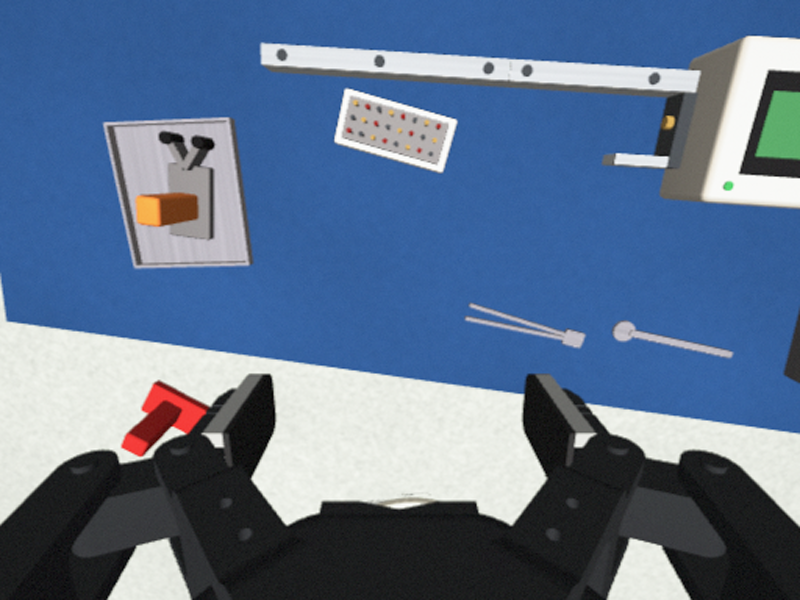

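The wrist view shows the tray with its corners at (105,123), (231,118), (250,264) and (135,267). The stick's nubs are at (171,138) and (203,144) and its handle top is at (149,210). The block corners are (345,90), (456,120), (443,172) and (335,143). The fence face edge runs from (262,65) to (698,93), with the joint at (510,80). I'll enlarge it for finer reading.

Run:
```python
import cv2,numpy as np
a=cv2.imread("pics/w0.png")
c=np.zeros((600,800,3),np.uint8)
r=cv2.resize(a[30:180,255:521],(800,451),interpolation=cv2.INTER_CUBIC)  # x3.0075
cv2.imwrite("pics/c1.png",r)
top=cv2.resize(a[105:275,95:255],None,fx=3,fy=3,interpolation=cv2.INTER_CUBIC) #480x510
rt=cv2.resize(a[60:190,600:706],None,fx=3,fy=3,interpolation=cv2.INTER_CUBIC) #318x390
c[:510,:480]=top; c[:390,482:800]=rt
cv2.imwrite("pics/c2.png",c)
```

```text
(no output)
```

View pics/c1.png

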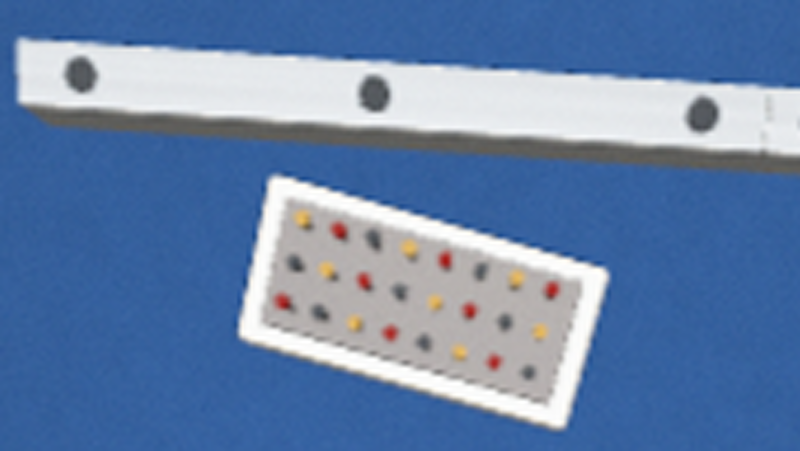

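View pics/c2.png

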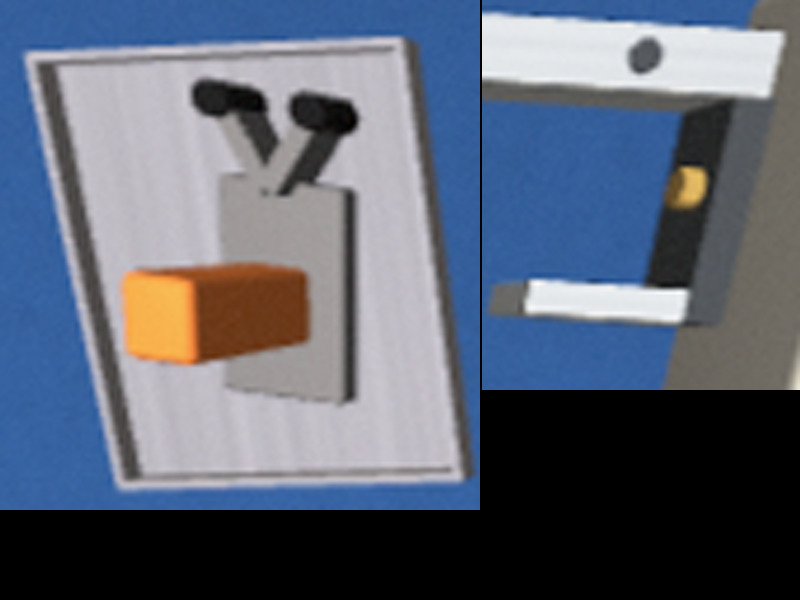

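Run:
```python
from h import *
import pickle
i=pickle.load(open("w0.pkl","rb"))
def g(x,y,z): return ray(i,(x+.5)*.64-.5,(y+.5)*.64-.5,z)[:2]
c1=lambda x,y,z: g(x/3.0075+255,y/3.0075+30,z)
cl=lambda x,y,z: g(x/3+95,y/3+105,z)
cr=lambda x,y,z: g((x-482)/3+600,y/3+60,z)
deg=lambda v: np.degrees(np.arctan2(v[1],v[0]))
O=c1(18,105,.03);OB=c1(18,40,.03);J=c1(765,152,.03);E=cr(770,97,.03);E0=cr(482,80,.03);S=cr(735,98,.03);S2=cr(692,290,.03)
C1=cr(528,282,.03);C2=cr(690,290,.03)
print("fence O,back,J,E0,E,S,S2",*[p.round(4) for p in(O,OB,J,E0,E,S,S2,C1,C2)])
print("len",np.linalg.norm(O-J),np.linalg.norm(J-S),"thick",np.linalg.norm(O-OB),"ang lead",deg(J-O),"fence",deg(E-J),"cheek",deg(C2-C1),"stop",deg(S-S2))
B=[c1(*p,.033) for p in((275,177),(607,270),(562,429),(240,337))]
print("block",*[p.round(4) for p in B],"ctr",np.mean(B,0).round(4),"len",np.linalg.norm(B[1]-B[0]),np.linalg.norm(B[2]-B[3]),"w",np.linalg.norm(B[3]-B[0]),"ang",deg(B[1]-B[0]),deg(B[2]-B[3]))
n=[cl(212,97,.029),cl(308,110,.029)];F=[cl(*p,.015) for p in((220,175),(343,190),(346,403),(228,385))]
H=[cl(*p,.088) for p in((123,272),(192,280),(196,362),(130,355))]
print("nubs",n,"foot",*F,"ctr",np.mean(F,0),"ang",deg(F[0]-F[3]),deg(F[1]-F[2]),"handle",np.mean(H,0), deg(np.mean(n,0)-np.mean(F,0)))
T=[cl(*p,.014) for p in((28,53),(412,40),(466,480),(122,487))]; print("tray",*T,"c",np.mean(T,0),deg(T[0]-T[3]))
```

```text
fence O,back,J,E0,E,S,S2 [0.6012 0.2343] [0.6189 0.2351] [0.6177 0.005 ] [ 0.6233 -0.0776] [ 0.6298 -0.1642] [ 0.6282 -0.154 ] [ 0.5732 -0.1587] [ 0.5687 -0.1074] [ 0.5731 -0.158 ]
len 0.22989786863267922 0.1593690883029837 thick 0.01772839923357798 ang lead -85.8797886828455 fence -85.89361929279207 cheek -85.00028980603936 stop 4.85664907444436
block [0.5909 0.1528] [0.5782 0.0471] [0.5296 0.0531] [0.5434 0.1593] ctr [0.5605 0.1031] len 0.10655198199190498 0.1071162748750828 w 0.047983847927776886 ang -96.86274790771814 -97.41228670465104
nubs [array([0.52571328, 0.32583518]), array([0.52594318, 0.29419385])] foot [0.50090421 0.33165458] [0.50175653 0.28910211] [0.42828652 0.28755563] [0.42871906 0.33034621] ctr [0.46491658 0.30966463] ang 1.038385463404396 1.2058448175551415 handle [0.46120456 0.30917422] 0.3291078106414133
tray [0.53145924 0.39672168] [0.5527303  0.26677544] [0.40600012 0.24361191] [0.38484051 0.37135538] c [0.46875754 0.3196161 ] 9.815501927723899
```

The measurements agree with the given sizes: lead-in 230, fence 159, thickness 17.7, flare ≈ 0, rail heading −86°, rail origin ≈ (0.6285,−0.1545). The stick origin is (0.461,0.3095) with yaw ≈ 0.7°. The block centre is (0.5605,0.103), askew −11°. I'll settle the arm, then check the tweezers and the deltas.

Request:
play_rows(
  increments=[
    {"slide":[0,0,0],"angular":[0,0,0],"claw":1},
    {"slide":[0,0,0],"angular":[0,0,0],"claw":1},
  ],
)

```text
time: 1.95
ee_pos: [0.4478, 0.0689, 0.3402]
tcp_rot: [-177.9, 0.1, 7.6]
wrist_force: [-0.2, -0.0, -0.0]
opening: 0.0855
grasp_force: 0.0
```

```bash
cat >> h.py <<'E'
from scipy.spatial.transform import Rotation as Ro
O0=np.array([.6285,-.1545]);TH=-86.0
def rail(x,y,th=TH):
    a=np.radians(th); u=np.array([np.cos(a),np.sin(a)]); v=np.array([-u[1],u[0]]); return O0+x*u+y*v
def delta(x,y,z,yaw):
    o=bot.get_obs(); R=Ro.from_euler("xyz",o["tcp_rot"],degrees=True); T=Ro.from_euler("xyz",[180,0,yaw],degrees=True)
    print("at",o["ee_pos"].round(4),o["tcp_rot"].round(2),"t",o["time"],"F",o["wrist_force"].round(2))
    print("slide mm",(R.inv().apply(np.array([x,y,z])-o["ee_pos"])*1e3).round(1),"turn",np.degrees((R.inv()*T).as_rotvec()).round(2))
E
python3 - <<'E'
from h import *
import pickle
i=pickle.load(open("w0.pkl","rb"))
for p in((470,306),(468,320),(580,340)): print(ray(i,p[0]*.64,p[1]*.64,.004).round(3))
delta(.461,.3095,.14,.7)
E
```

```text
[ 0.392 -0.004  0.004]
[ 0.375 -0.005  0.004]
[ 0.37  -0.136  0.004]
at [0.4478 0.0689 0.3402] [-1.7791e+02  1.3000e-01  7.5800e+00] t 1.95 F [-0.18 -0.03 -0.02]
slide mm [  45.3 -229.3  208.6] turn [-2.08  0.26  6.87]
```

Request:
play_rows(
  increments=[
    {"slide":[0,-20,10],"angular":[-1,0.1,3.4],"claw":1},
    {"slide":[1,-30,20],"angular":[-1,0.1,3.4],"claw":1},
    {"slide":[2,-35,25],"angular":[0,0,0],"claw":1},
    {"slide":[2,-35,25],"angular":[0,0,0],"claw":1},
    {"slide":[2,-35,25],"angular":[0,0,0],"claw":1},
    {"slide":[2,-35,25],"angular":[0,0,0],"claw":1},
    {"slide":[2,-35,20],"angular":[0,0,0],"claw":1},
    {"slide":[0,0,0],"angular":[0,0,0],"claw":1},
  ],
)

```text
time: 2.75
ee_pos: [0.4482, 0.1377, 0.2037]
tcp_rot: [-172.8, 0.5, 13.1]
wrist_force: [-0.3, -0.8, 0.8]
opening: 0.0857
grasp_force: 0.0
```

Run:
```python
from h import *
import cv2,pickle
delta(.461,.3095,.058,.7)
i=bot.camera_info("wrist"); im=bot.camera("wrist"); pickle.dump(i,open("w1.pkl","wb"))
cv2.imwrite("pics/w1.png",cv2.resize(im[:,:,::-1],(800,600),interpolation=cv2.INTER_CUBIC))
for n,X in (("h",(.461,.3095,.088)),("n1",(.526,.3255,.029)),("n2",(.526,.2935,.029))): print(n,proj(i,X)/.64)
```

```text
at [0.4482 0.1377 0.2037] [-172.78    0.45   13.05] t 2.75 F [-0.28 -0.8   0.77]
slide mm [  52.4 -144.9  164.8] turn [-7.14  1.23 12.31]
h [153.5946624  214.61316002]
n1 [193.86263366 107.87060134]
n2 [237.90946335 118.48340154]
```

View pics/w1.png

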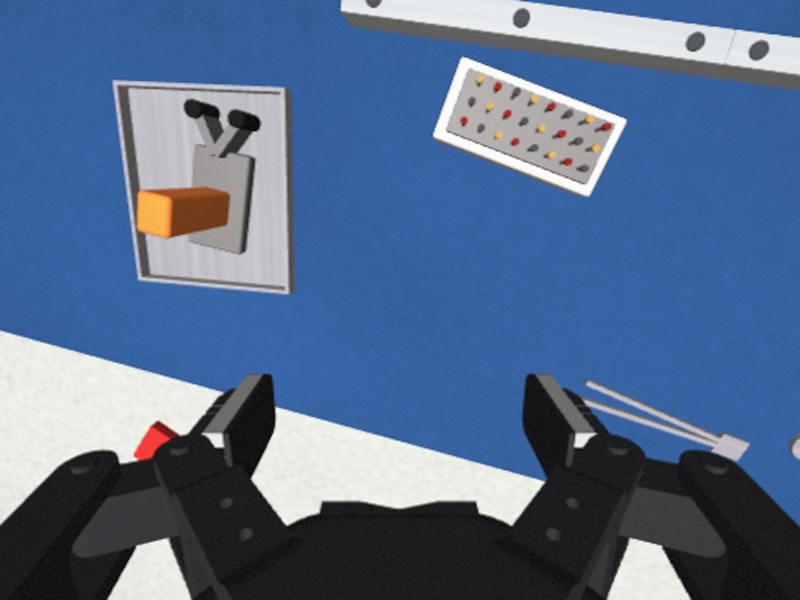

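The nub and handle predictions land within a few pixels of what the picture shows: handle top (154,213), nubs (193,107) and (237,120). The arm moved less in y than I commanded, so I'll check the joints.

Run:
```python
from h import *
o=bot.get_obs(); print(o["q"].round(2),o["qd"].round(1),o["joint_efforts"].round(1)); delta(.461,.3095,.15,.7)
```

```text
[ 12.94  -6.6   -6.58  90.37   7.17 179.94] [-0.9 -0.6  2.4  1.2 -0.5 -0.1] [  0.8 -38.1  45.1  -0.4   0.6  -0. ]
at [0.4487 0.1372 0.2054] [-172.83    0.35   13.  ] t 2.8 F [-0.4   0.42 -0.42]
slide mm [  51.1 -156.9   75.2] turn [-7.11  1.12 12.26]
```

Request:
play_rows(
  increments=[
    {"slide":[0,-20,0],"angular":[0,0,0],"claw":1},
  ],
)

```text
time: 2.9
ee_pos: [0.4476, 0.1454, 0.2095]
tcp_rot: [-172.4, 0.2, 13.7]
wrist_force: [0.2, -0.6, -0.3]
opening: 0.0855
grasp_force: 0.0
```

Run:
```python
from h import *
o=bot.get_obs(); print(o["q"].round(2),o["qd"].round(1),o["joint_efforts"].round(1)); delta(.461,.3095,.15,.7)
```

```text
[ 13.69  -6.51  -6.07  90.66   7.63 179.94] [8.9 1.1 5.1 2.7 5.6 0. ] [ -1.2 -39.1  45.3  -0.2   0.1   0. ]
at [0.4476 0.1454 0.2095] [-172.37    0.22   13.75] t 2.9 F [ 0.22 -0.61 -0.26]
slide mm [  52.3 -147.    79.5] turn [-7.57  1.09 13.01]
```

Joint 6 is at its +180 limit (yaw = q1 − q6 + 180), so I'll grip with the half-turn, tool yaw ≈ 180°, and rotate back.

Request:
play_rows(
  increments=[
    {"slide":[0,0,0],"angular":[-7.5,0,0],"claw":1},
    {"slide":[0,0,0],"angular":[0,0,-8.5],"claw":1},
    {"slide":[0,0,0],"angular":[0,0,-8.5],"claw":1},
    {"slide":[0,0,0],"angular":[0,0,-8.5],"claw":1},
    {"slide":[0,0,0],"angular":[0,0,-8.5],"claw":1},
    {"slide":[0,0,0],"angular":[0,0,-8.5],"claw":1},
    {"slide":[0,0,0],"angular":[0,0,-8.5],"claw":1},
    {"slide":[0,0,0],"angular":[0,0,-8.5],"claw":1},
  ],
)

```text
time: 3.7
ee_pos: [0.453, 0.1275, 0.2105]
tcp_rot: [-179.4, -0.8, 75.1]
wrist_force: [0.1, -0.1, 0.5]
opening: 0.085
grasp_force: 0.0
```

Request:
play_rows(
  increments=[
    {"slide":[0,0,0],"angular":[0,0,-8.5],"claw":1},
    {"slide":[0,0,0],"angular":[0,0,-8.5],"claw":1},
    {"slide":[0,0,0],"angular":[0,0,-8.5],"claw":1},
    {"slide":[0,0,0],"angular":[0,0,-8.5],"claw":1},
    {"slide":[0,0,0],"angular":[0,0,-8.5],"claw":1},
    {"slide":[0,0,0],"angular":[0,0,-8.5],"claw":1},
    {"slide":[0,0,0],"angular":[0,0,-8.5],"claw":1},
    {"slide":[0,0,0],"angular":[0,0,-8.5],"claw":1},
  ],
)

```text
time: 4.5
ee_pos: [0.453, 0.1275, 0.2105]
tcp_rot: [179.5, -0.8, 143.1]
wrist_force: [-0.0, 0.3, 0.1]
opening: 0.0853
grasp_force: 0.0
```

Request:
play_rows(
  increments=[
    {"slide":[0,0,0],"angular":[0,0,-8.5],"claw":1},
    {"slide":[0,0,0],"angular":[0,0,-8.5],"claw":1},
    {"slide":[0,0,0],"angular":[0,0,-8.5],"claw":1},
    {"slide":[0,0,0],"angular":[0,0,-8.5],"claw":1},
    {"slide":[0,0,0],"angular":[0,0,-5.5],"claw":1},
    {"slide":[0,0,0],"angular":[0,0,0],"claw":1},
  ],
)

```text
time: 5.1
ee_pos: [0.453, 0.1275, 0.2103]
tcp_rot: [179.1, -0.4, -177.7]
wrist_force: [0.5, 0.2, -0.2]
opening: 0.0851
grasp_force: 0.0
```

Run:
```python
from h import *
delta(.461,.3095,.15,180.7)
```

```text
at [0.453  0.1275 0.2103] [ 179.08   -0.35 -177.69] t 5.1 F [ 0.47  0.21 -0.18]
slide mm [-15.7 180.5  63.1] turn [ 0.91 -0.37  1.6 ]
```

Request:
play_rows(
  increments=[
    {"slide":[-2,26,9],"angular":[0.9,-0.4,1.6],"claw":1},
    {"slide":[-2,26,9],"angular":[0,0,0],"claw":1},
    {"slide":[-2,26,9],"angular":[0,0,0],"claw":1},
    {"slide":[-2,26,9],"angular":[0,0,0],"claw":1},
    {"slide":[-2,26,9],"angular":[0,0,0],"claw":1},
    {"slide":[-2,26,9],"angular":[0,0,0],"claw":1},
    {"slide":[-2,26,9],"angular":[0,0,0],"claw":1},
    {"slide":[0,0,0],"angular":[0,0,0],"claw":1},
  ],
)

```text
time: 5.9
ee_pos: [0.4634, 0.312, 0.1454]
tcp_rot: [-180.0, -0.1, -179.4]
wrist_force: [0.1, 0.0, 0.8]
opening: 0.0853
grasp_force: 0.0
```

Run:
```python
from h import *
delta(.461,.3095,.058,180.7)
```

```text
at [0.4634 0.312  0.1454] [-1.7998e+02 -1.2000e-01 -1.7941e+02] t 5.9 F [0.15 0.03 0.85]
slide mm [ 2.3 -2.4 87.4] turn [-0.02 -0.12 -0.11]
```

Request:
play_rows(
  increments=[
    {"slide":[2,-2,15],"angular":[0,0,0],"claw":1},
    {"slide":[0,0,20],"angular":[0,0,0],"claw":1},
    {"slide":[0,0,20],"angular":[0,0,0],"claw":1},
    {"slide":[0,0,20],"angular":[0,0,0],"claw":1},
    {"slide":[0,0,12],"angular":[0,0,0],"claw":1},
    {"slide":[0,0,0],"angular":[0,0,0],"claw":1},
  ],
)

```text
time: 6.5
ee_pos: [0.4612, 0.3071, 0.0585]
tcp_rot: [-179.9, -0.2, -179.4]
wrist_force: [-0.3, -1.1, 0.7]
opening: 0.0855
grasp_force: 0.0
```

Request:
play_rows(
  squeeze=50,
  increments=[
    {"slide":[0,0,0],"angular":[0,0,0],"claw":-1},
    {"slide":[0,0,0],"angular":[0,0,0],"claw":-1},
    {"slide":[0,0,0],"angular":[0,0,0],"claw":-1},
    {"slide":[0,0,0],"angular":[0,0,0],"claw":-1},
    {"slide":[0,0,0],"angular":[0,0,0],"claw":-1},
    {"slide":[0,0,0],"angular":[0,0,0],"claw":-1},
    {"slide":[0,0,0],"angular":[0,0,0],"claw":-1},
    {"slide":[0,0,0],"angular":[0,0,0],"claw":-1},
  ],
)

```text
time: 7.3
ee_pos: [0.4618, 0.3081, 0.0599]
tcp_rot: [180.0, -0.0, -179.3]
wrist_force: [-0.1, 0.6, 5.3]
opening: 0.0213
grasp_force: 54.6
```

Request:
play_rows(
  increments=[
    {"slide":[0,0,-10],"angular":[0,0,0],"claw":-1},
    {"slide":[0,0,-20],"angular":[0,0,0],"claw":-1},
    {"slide":[0,0,-20],"angular":[0,0,0],"claw":-1},
    {"slide":[0,0,-10],"angular":[0,0,0],"claw":-1},
    {"slide":[0,0,0],"angular":[0,0,0],"claw":-1},
    {"slide":[0,0,0],"angular":[0,0,0],"claw":-1},
  ],
)

```text
time: 7.9
ee_pos: [0.4615, 0.3078, 0.1188]
tcp_rot: [-180.0, -0.1, -179.3]
wrist_force: [0.3, 0.9, -0.8]
opening: 0.0213
grasp_force: 53.6
```

Run:
```python
from h import *
import cv2,pickle
delta(.442,.095,.118,184)
i=bot.camera_info("wrist"); im=bot.camera("wrist"); pickle.dump(i,open("w2.pkl","wb")); cv2.imwrite("pics/w2.png",im[:,:,::-1])
im=bot.camera("side"); s=bot.camera_info("side")
cv2.imwrite("pics/s2.png",cv2.resize(im[200:350,90:290,::-1],(800,600),interpolation=cv2.INTER_CUBIC))
o=bot.get_obs();p=o["ee_pos"]
for d in((0,0,.028),(.065,.016,-.031),(.065,-.016,-.031)): print((proj(s,p+d)-(90,200))*4)
```

```text
at [0.4615 0.3078 0.1188] [-1.7996e+02 -1.0000e-01 -1.7934e+02] t 7.9 F [ 0.34  0.94 -0.82]
slide mm [  21.9 -212.5    1. ] turn [-0.04 -0.1  -3.34]
[338.58647688 155.95868874]
[240.19930658 206.26473929]
[282.15590769 170.70993334]
```

View pics/s2.png

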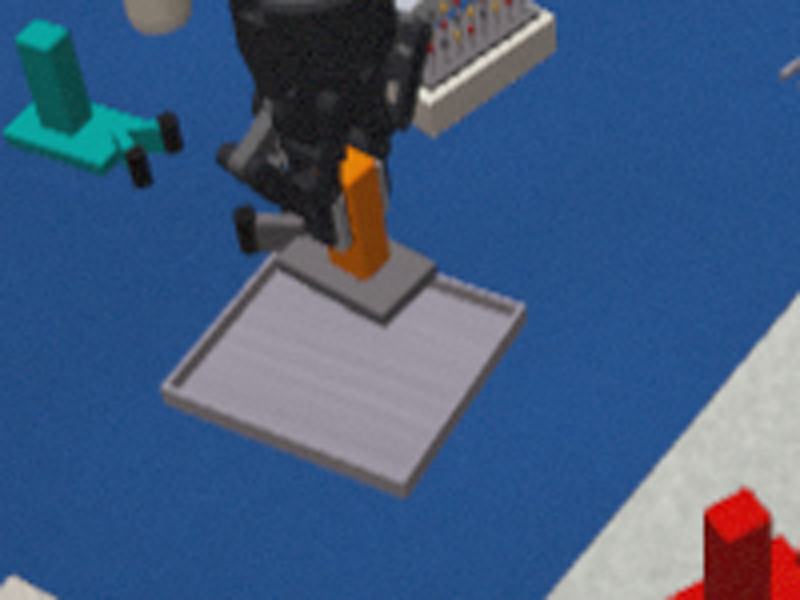

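The stick is held upright: nub at (245,212), against a predicted (240,206). It is clear of the tray, so I'll move to the block's side.

Request:
play_rows(
  increments=[
    {"slide":[3,-26,0],"angular":[0,0,-3.3],"claw":-1},
    {"slide":[3,-31,0],"angular":[0,0,0],"claw":-1},
    {"slide":[3,-31,0],"angular":[0,0,0],"claw":-1},
    {"slide":[3,-31,0],"angular":[0,0,0],"claw":-1},
    {"slide":[3,-31,0],"angular":[0,0,0],"claw":-1},
    {"slide":[3,-31,0],"angular":[0,0,0],"claw":-1},
    {"slide":[3,-31,20],"angular":[0,0,0],"claw":-1},
    {"slide":[0,0,25],"angular":[0,0,0],"claw":-1},
  ],
)

```text
time: 8.8
ee_pos: [0.4539, 0.0925, 0.0742]
tcp_rot: [-179.9, -0.0, -176.2]
wrist_force: [0.5, 0.6, -1.4]
opening: 0.0215
grasp_force: 53.5
```

Request:
play_rows(
  increments=[
    {"slide":[0,0,8],"angular":[0,0,0],"claw":-1},
    {"slide":[0,0,0],"angular":[0,0,0],"claw":-1},
  ],
)

```text
time: 9.0
ee_pos: [0.4528, 0.095, 0.0651]
tcp_rot: [-180.0, -0.2, -176.0]
wrist_force: [-0.0, 0.5, -1.2]
opening: 0.0215
grasp_force: 53.5
```

Run:
```python
from h import *
p=rail(-.262,-.050-.025-.071-.012); delta(*p,.0605,184)
p=rail(-.262,-.050-.071); delta(*p,.0605,184)
```

```text
at [0.4528 0.095  0.0651] [-179.96   -0.24 -176.04] t 9.0 F [-0.04  0.52 -1.2 ]
slide mm [0.1 0.8 4.6] turn [-0.04 -0.24 -0.04]
at [0.4528 0.095  0.0651] [-179.96   -0.24 -176.04] t 9.0 F [-0.04  0.52 -1.2 ]
slide mm [-36.9   0.9   4.4] turn [-0.04 -0.24 -0.04]
```

Request:
play_rows(
  increments=[
    {"slide":[0,1,4.5],"angular":[0,0,0],"claw":-1},
    {"slide":[-4,0,0],"angular":[0,0,0],"claw":-1},
    {"slide":[-4,0,0],"angular":[0,0,0],"claw":-1},
    {"slide":[-3,0,0],"angular":[0,0,0],"claw":-1},
    {"slide":[-3,0,0],"angular":[0,0,0],"claw":-1},
    {"slide":[-3,0,0],"angular":[0,0,0],"claw":-1},
    {"slide":[-3,0,0],"angular":[0,0,0],"claw":-1},
  ],
)

```text
time: 9.7
ee_pos: [0.4738, 0.0974, 0.062]
tcp_rot: [-180.0, -0.1, -176.0]
wrist_force: [-2.2, -0.8, -0.1]
opening: 0.0215
grasp_force: 53.8
```

Request:
play_rows(
  increments=[
    {"slide":[-3,0,0],"angular":[0,0,0],"claw":-1},
    {"slide":[-3,0,0],"angular":[0,0,0],"claw":-1},
    {"slide":[-3,0,0],"angular":[0,0,0],"claw":-1},
    {"slide":[-2,0,0],"angular":[0,0,0],"claw":-1},
    {"slide":[0,0,0],"angular":[0,0,0],"claw":-1},
  ],
)

```text
time: 10.2
ee_pos: [0.4851, 0.0983, 0.062]
tcp_rot: [-180.0, -0.0, -176.0]
wrist_force: [-0.0, 0.5, -0.7]
opening: 0.0214
grasp_force: 53.6
```

Run:
```python
from h import *
import cv2,pickle
p=rail(-.262,-.050-.071); delta(*p,.0605,184)
i=bot.camera_info("side"); im=bot.camera("side")
cv2.imwrite("pics/s3.png",cv2.resize(im[150:270,140:300,::-1],(800,600),interpolation=cv2.INTER_CUBIC))
```

```text
at [0.4851 0.0983 0.062 ] [-1.7999e+02 -4.0000e-02 -1.7604e+02] t 10.2 F [-0.01  0.5  -0.72]
slide mm [-4.4 -0.2  1.5] turn [-0.01 -0.04 -0.04]
```

View pics/s3.png

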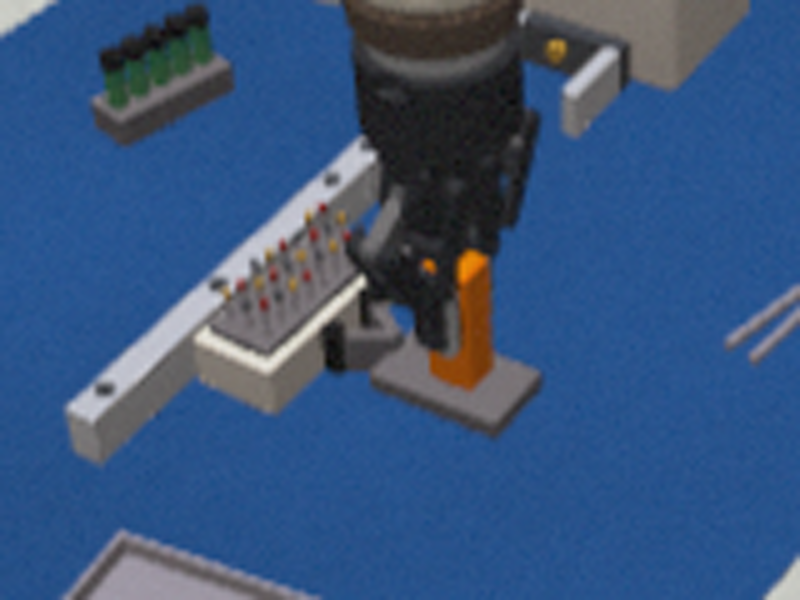

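The picture shows the block nearly parallel, a few mm off the fence, with both nubs on its side near (340,340). I'll feel for contact in small steps.

Request:
play_rows(
  increments=[
    {"slide":[-1,0,0],"angular":[0,0,0],"claw":-1},
    {"slide":[-1,0,0],"angular":[0,0,0],"claw":-1},
    {"slide":[-1,0,0],"angular":[0,0,0],"claw":-1},
  ],
)

```text
time: 10.55
ee_pos: [0.4876, 0.0984, 0.0621]
tcp_rot: [-180.0, -0.1, -176.0]
wrist_force: [-2.9, -1.2, 1.2]
opening: 0.0212
grasp_force: 53.8
```

Request:
play_rows(
  increments=[
    {"slide":[-0.7,0,0],"angular":[0,0,0],"claw":-1},
    {"slide":[-0.5,0,0],"angular":[0,0,0],"claw":-1},
  ],
)

```text
time: 10.75
ee_pos: [0.4889, 0.0985, 0.062]
tcp_rot: [-180.0, -0.1, -176.0]
wrist_force: [-3.5, -1.0, 0.4]
opening: 0.0213
grasp_force: 53.8
```

Request:
play_rows(
  increments=[
    {"slide":[-0.6,0,0],"angular":[0,0,0],"claw":-1},
    {"slide":[-0.4,0,0],"angular":[0,0,0],"claw":-1},
  ],
)

```text
time: 10.95
ee_pos: [0.4899, 0.0986, 0.062]
tcp_rot: [-180.0, -0.1, -176.0]
wrist_force: [-3.8, -1.4, 0.4]
opening: 0.0213
grasp_force: 53.8
```

Request:
play_rows(
  increments=[
    {"slide":[-0.5,0,0],"angular":[0,0,0],"claw":-1},
    {"slide":[0,0,0],"angular":[0,0,0],"claw":-1},
  ],
)

```text
time: 11.15
ee_pos: [0.4904, 0.0986, 0.062]
tcp_rot: [-180.0, -0.1, -176.0]
wrist_force: [-3.1, -1.3, -0.2]
opening: 0.0214
grasp_force: 53.8
```

Request:
play_rows(
  increments=[
    {"slide":[-0.5,0,0],"angular":[0,0,0],"claw":-1},
    {"slide":[-0.5,0,0],"angular":[0,0,0],"claw":-1},
  ],
)

```text
time: 11.35
ee_pos: [0.4912, 0.0987, 0.062]
tcp_rot: [-180.0, -0.1, -176.0]
wrist_force: [-6.1, 0.1, 1.3]
opening: 0.0214
grasp_force: 54.0
```

Request:
play_rows(
  increments=[
    {"slide":[-0.5,0,0],"angular":[0,0,0],"claw":-1},
    {"slide":[0,0,0],"angular":[0,0,0],"claw":-1},
  ],
)

```text
time: 11.55
ee_pos: [0.4912, 0.0987, 0.0619]
tcp_rot: [-180.0, -0.2, -176.0]
wrist_force: [-7.3, -1.0, 2.9]
opening: 0.0216
grasp_force: 54.1
```

Contact: about 7 N total, of which roughly 3 N is sliding friction, so the fence is met and the block is squared. I'll back off and turn to −41° for the corner fork.

Request:
play_rows(
  increments=[
    {"slide":[15,0,0],"angular":[0,0,0],"claw":-1},
    {"slide":[20,0,0],"angular":[0,0,0],"claw":-1},
    {"slide":[0,0,0],"angular":[0,0,7.5],"claw":-1},
    {"slide":[0,0,0],"angular":[0,0,7.5],"claw":-1},
    {"slide":[0,0,0],"angular":[0,0,7.5],"claw":-1},
    {"slide":[0,0,0],"angular":[0,0,7.5],"claw":-1},
    {"slide":[0,0,0],"angular":[0,0,7.5],"claw":-1},
    {"slide":[0,0,0],"angular":[0,0,7.5],"claw":-1},
  ],
)

```text
time: 12.35
ee_pos: [0.4576, 0.0965, 0.0623]
tcp_rot: [180.0, 0.0, 138.7]
wrist_force: [0.8, 0.2, -1.1]
opening: 0.0213
grasp_force: 53.6
```

Run:
```python
from h import *
import cv2,pickle
O0+=.0015*np.array([.9976,.0698])
p=rail(-.317-.0407-.006,-.050-.0407-.005); delta(*p,.062,139); print(p)
i=bot.camera_info("wrist"); im=bot.camera("wrist"); pickle.dump(i,open("w4.pkl","wb")); cv2.imwrite("pics/w4.png",cv2.resize(im[:,:,::-1],(800,600),interpolation=cv2.INTER_CUBIC))
print([ (n,(proj(i,[*rail(*q),.033])/.64).round(0)) for n,q in (("trail-side",(-.317,-.05)),("trail-fence",(-.317,0)),("lead-side",(-.207,-.05)))])
print(bot.get_obs()["q"].round(1))
```

```text
at [0.4576 0.0965 0.0623] [1.7998e+02 1.0000e-02 1.3866e+02] t 12.35 F [ 0.79  0.23 -1.06]
slide mm [ 30.8 113.1   0.3] turn [ 0.02  0.01 -0.34]
[0.50915909 0.20174305]
[('trail-side', array([663., 445.])), ('trail-fence', array([729., 513.])), ('lead-side', array([470., 588.]))]
[ 11.9  -5.7 -21.4  74.3  -0.   53.7]
```

View pics/w4.png

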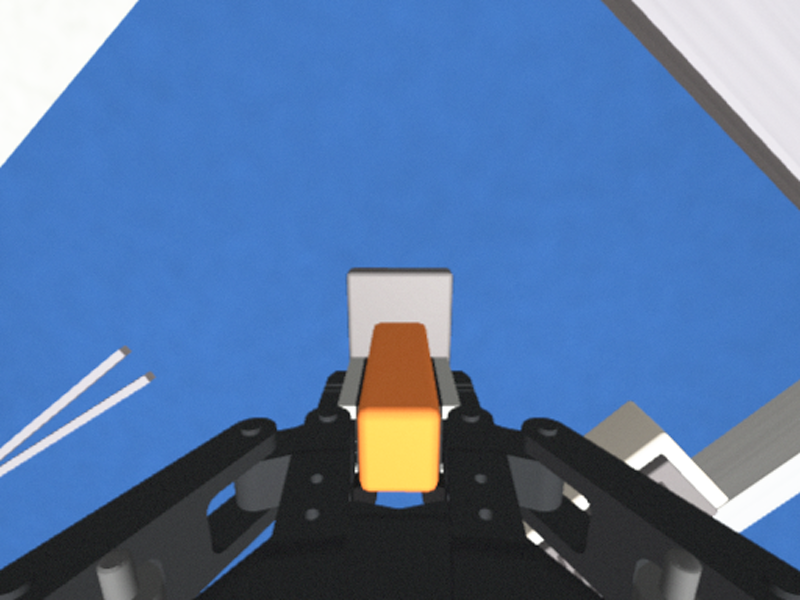

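The picture shows the block's trailing corner at (660,437) on the top edge and (630,403) at the table, flush with the fence. I'll compute the corner from these and the deltas to it.

Run:
```python
from h import *
import pickle
i=pickle.load(open("w4.pkl","rb"))
O0+=.0015*np.array([.9976,.0698])
a=np.radians(-86);u=np.array([np.cos(a),np.sin(a)]);v=np.array([-u[1],u[0]])
for px,z in(((660,437),.036),((630,403),0),((727,505),.036)):
    q=ray(i,(px[0]+.5)*.64-.5,(px[1]+.5)*.64-.5,z)[:2]-O0; print((q@u).round(4),(q@v).round(4))
```

```text
-0.3182 -0.0571
-0.3199 -0.0483
-0.3187 -0.0087
```

Request:
play_rows(
  increments=[
    {"slide":[18.5,18.5,0],"angular":[0,0,-0.3],"claw":-1},
    {"slide":[18.5,18.5,0],"angular":[0,0,0],"claw":-1},
    {"slide":[18.5,18.5,0],"angular":[0,0,0],"claw":-1},
    {"slide":[18.5,18.5,0],"angular":[0,0,0],"claw":-1},
    {"slide":[-10,10,0],"angular":[0,0,0],"claw":-1},
    {"slide":[-15,15,0],"angular":[0,0,0],"claw":-1},
    {"slide":[-14,14,0],"angular":[0,0,0],"claw":-1},
    {"slide":[0,0,0],"angular":[0,0,0],"claw":-1},
  ],
)

```text
time: 13.2
ee_pos: [0.5064, 0.2052, 0.0618]
tcp_rot: [180.0, 0.0, 139.4]
wrist_force: [-1.1, -0.8, -1.0]
opening: 0.0215
grasp_force: 53.6
```

Run:
```python
from h import *
O0+=.0015*np.array([.9976,.0698])
p=rail(-.3195-.0407,-.050-.0407); delta(*p,.062,139)
```

```text
at [0.5064 0.2052 0.0618] [1.7996e+02 2.0000e-02 1.3939e+02] t 13.2 F [-1.05 -0.76 -1.01]
slide mm [-10.4   0.2  -0.1] turn [0.04 0.02 0.39]
```

Request:
play_rows(
  increments=[
    {"slide":[-1.4,-1.4,0],"angular":[0,0,0.4],"claw":-1},
    {"slide":[-1.4,-1.4,0],"angular":[0,0,0],"claw":-1},
    {"slide":[-1.4,-1.4,0],"angular":[0,0,0],"claw":-1},
    {"slide":[-1,-1,0],"angular":[0,0,0],"claw":-1},
  ],
)

```text
time: 13.6
ee_pos: [0.5045, 0.1972, 0.0621]
tcp_rot: [-180.0, -0.0, 138.9]
wrist_force: [-0.6, -0.1, -0.9]
opening: 0.0213
grasp_force: 53.6
```

Request:
play_rows(
  increments=[
    {"slide":[-0.7,-0.7,0],"angular":[0,0,0],"claw":-1},
    {"slide":[-0.7,-0.7,0],"angular":[0,0,0],"claw":-1},
  ],
)

```text
time: 13.8
ee_pos: [0.5047, 0.196, 0.0622]
tcp_rot: [180.0, -0.1, 138.9]
wrist_force: [-0.8, 4.3, -1.0]
opening: 0.0215
grasp_force: 53.8
```

Request:
play_rows(
  increments=[
    {"slide":[0.7,0.7,0],"angular":[0,0,0],"claw":-1},
    {"slide":[-1.4,1.4,0],"angular":[0,0,0],"claw":-1},
    {"slide":[-1.4,1.4,0],"angular":[0,0,0],"claw":-1},
    {"slide":[-1.4,1.4,0],"angular":[0,0,0],"claw":-1},
    {"slide":[0,0,0],"angular":[0,0,0],"claw":-1},
  ],
)

```text
time: 14.3
ee_pos: [0.5111, 0.1968, 0.0619]
tcp_rot: [-179.9, -0.0, 138.8]
wrist_force: [-0.4, -0.0, -2.2]
opening: 0.0213
grasp_force: 53.6
```

Request:
play_rows(
  increments=[
    {"slide":[-0.7,0.7,0],"angular":[0,0,0],"claw":-1},
    {"slide":[-0.7,0.7,0],"angular":[0,0,0],"claw":-1},
  ],
)

```text
time: 14.5
ee_pos: [0.5128, 0.1969, 0.0619]
tcp_rot: [-179.9, -0.0, 138.9]
wrist_force: [0.1, -0.5, -1.3]
opening: 0.0218
grasp_force: 53.6
```

Request:
play_rows(
  increments=[
    {"slide":[-0.5,0.5,0],"angular":[0,0,0],"claw":-1},
  ],
)

```text
time: 14.6
ee_pos: [0.5136, 0.197, 0.0619]
tcp_rot: [-179.9, -0.0, 138.9]
wrist_force: [0.0, 0.9, -1.9]
opening: 0.0215
grasp_force: 53.6
```

Request:
play_rows(
  increments=[
    {"slide":[-0.5,0.5,0],"angular":[0,0,0],"claw":-1},
  ],
)

```text
time: 14.7
ee_pos: [0.5141, 0.1971, 0.0619]
tcp_rot: [-179.9, -0.0, 138.9]
wrist_force: [-3.2, 0.8, -0.7]
opening: 0.0217
grasp_force: 53.9
```

Request:
play_rows(
  increments=[
    {"slide":[-0.9,-0.5,0],"angular":[0,0,0],"claw":-1},
    {"slide":[-1,-1,0],"angular":[0,0,0],"claw":-1},
    {"slide":[-1.4,-1.4,0],"angular":[0,0,0],"claw":-1},
    {"slide":[-1.4,-1.4,0],"angular":[0,0,0],"claw":-1},
  ],
)

```text
time: 15.1
ee_pos: [0.5144, 0.1914, 0.062]
tcp_rot: [-180.0, -0.1, 138.9]
wrist_force: [-3.3, 4.6, 0.1]
opening: 0.0215
grasp_force: 53.8
```

Request:
play_rows(
  increments=[
    {"slide":[-2,-2,0],"angular":[0,0,0],"claw":-1},
    {"slide":[-2,-2,0],"angular":[0,0,0],"claw":-1},
    {"slide":[-2,-2,0],"angular":[0,0,0],"claw":-1},
  ],
)

```text
time: 15.4
ee_pos: [0.515, 0.1829, 0.0619]
tcp_rot: [-180.0, -0.1, 138.9]
wrist_force: [-3.0, 5.2, -0.6]
opening: 0.0217
grasp_force: 53.8
```

Request:
play_rows(
  increments=[
    {"slide":[-2.3,-1.9,0],"angular":[0,0,0],"claw":-1},
    {"slide":[-2.1,-2.1,0],"angular":[0,0,0],"claw":-1},
    {"slide":[-2.1,-2.1,0],"angular":[0,0,0],"claw":-1},
    {"slide":[-2.1,-2.1,0],"angular":[0,0,0],"claw":-1},
    {"slide":[-2.1,-2.1,0],"angular":[0,0,0],"claw":-1},
  ],
)

```text
time: 15.9
ee_pos: [0.5161, 0.1683, 0.062]
tcp_rot: [-180.0, -0.2, 138.9]
wrist_force: [-3.5, 5.3, -0.1]
opening: 0.0212
grasp_force: 53.8
```

Request:
play_rows(
  increments=[
    {"slide":[-2.3,-1.9,0],"angular":[0,0,0],"claw":-1},
    {"slide":[-2.1,-2.1,0],"angular":[0,0,0],"claw":-1},
    {"slide":[-2.1,-2.1,0],"angular":[0,0,0],"claw":-1},
    {"slide":[-2.1,-2.1,0],"angular":[0,0,0],"claw":-1},
    {"slide":[-2.1,-2.1,0],"angular":[0,0,0],"claw":-1},
    {"slide":[-2.1,-2.1,0],"angular":[0,0,0],"claw":-1},
  ],
)

```text
time: 16.5
ee_pos: [0.5173, 0.1507, 0.062]
tcp_rot: [-180.0, -0.2, 138.9]
wrist_force: [-5.9, 6.9, 2.2]
opening: 0.0214
grasp_force: 53.9
```

Request:
play_rows(
  increments=[
    {"slide":[-2.1,-2.1,0],"angular":[0,0,0],"claw":-1},
    {"slide":[-2.1,-2.1,0],"angular":[0,0,0],"claw":-1},
    {"slide":[-2.1,-2.1,0],"angular":[0,0,0],"claw":-1},
    {"slide":[-2.1,-2.1,0],"angular":[0,0,0],"claw":-1},
  ],
)

```text
time: 16.9
ee_pos: [0.5182, 0.1388, 0.062]
tcp_rot: [-180.0, -0.2, 138.9]
wrist_force: [-5.9, 6.4, 1.3]
opening: 0.0215
grasp_force: 53.9
```

Request:
play_rows(
  increments=[
    {"slide":[-2.1,-2.1,0],"angular":[0,0,0],"claw":-1},
    {"slide":[-2.1,-2.1,0],"angular":[0,0,0],"claw":-1},
    {"slide":[-2.1,-2.1,0],"angular":[0,0,0],"claw":-1},
    {"slide":[-2.1,-2.1,0],"angular":[0,0,0],"claw":-1},
    {"slide":[-2.1,-2.1,0],"angular":[0,0,0],"claw":-1},
  ],
)

```text
time: 17.4
ee_pos: [0.5192, 0.1239, 0.062]
tcp_rot: [-180.0, -0.2, 138.9]
wrist_force: [-5.4, 7.1, 1.1]
opening: 0.0214
grasp_force: 53.9
```

Request:
play_rows(
  increments=[
    {"slide":[-2.1,-2.1,0],"angular":[0,0,0],"claw":-1},
    {"slide":[-2.1,-2.1,0],"angular":[0,0,0],"claw":-1},
    {"slide":[-2.1,-2.1,0],"angular":[0,0,0],"claw":-1},
    {"slide":[-2.1,-2.1,0],"angular":[0,0,0],"claw":-1},
    {"slide":[-2.1,-2.1,0],"angular":[0,0,0],"claw":-1},
    {"slide":[-2.1,-2.1,0],"angular":[0,0,0],"claw":-1},
    {"slide":[-2.1,-2.1,0],"angular":[0,0,0],"claw":-1},
  ],
)

```text
time: 18.1
ee_pos: [0.5207, 0.1031, 0.062]
tcp_rot: [-180.0, -0.2, 138.9]
wrist_force: [-4.6, 5.8, 1.4]
opening: 0.0214
grasp_force: 53.9
```

Request:
play_rows(
  increments=[
    {"slide":[-2.2,-2,0],"angular":[0,0,0],"claw":-1},
    {"slide":[-2.1,-2.1,0],"angular":[0,0,0],"claw":-1},
    {"slide":[-2.1,-2.1,0],"angular":[0,0,0],"claw":-1},
    {"slide":[-2.1,-2.1,0],"angular":[0,0,0],"claw":-1},
    {"slide":[-2.1,-2.1,0],"angular":[0,0,0],"claw":-1},
    {"slide":[-2.1,-2.1,0],"angular":[0,0,0],"claw":-1},
    {"slide":[-2.1,-2.1,0],"angular":[0,0,0],"claw":-1},
  ],
)

```text
time: 18.8
ee_pos: [0.5221, 0.0825, 0.062]
tcp_rot: [-180.0, -0.2, 138.9]
wrist_force: [-5.5, 6.6, 2.1]
opening: 0.0216
grasp_force: 53.9
```

Request:
play_rows(
  increments=[
    {"slide":[-2.1,-2.1,0],"angular":[0,0,0],"claw":-1},
    {"slide":[-2.1,-2.1,0],"angular":[0,0,0],"claw":-1},
    {"slide":[-2.1,-2.1,0],"angular":[0,0,0],"claw":-1},
    {"slide":[-2.1,-2.1,0],"angular":[0,0,0],"claw":-1},
    {"slide":[-2.1,-2.1,0],"angular":[0,0,0],"claw":-1},
    {"slide":[-2.1,-2.1,0],"angular":[0,0,0],"claw":-1},
    {"slide":[-2.1,-2.1,0],"angular":[0,0,0],"claw":-1},
  ],
)

```text
time: 19.5
ee_pos: [0.5235, 0.0617, 0.062]
tcp_rot: [-180.0, -0.2, 138.9]
wrist_force: [-5.5, 5.6, 2.2]
opening: 0.0211
grasp_force: 54.0
```

Request:
play_rows(
  increments=[
    {"slide":[-2.1,-2.1,0],"angular":[0,0,0],"claw":-1},
    {"slide":[-2.1,-2.1,0],"angular":[0,0,0],"claw":-1},
    {"slide":[-2.1,-2.1,0],"angular":[0,0,0],"claw":-1},
    {"slide":[-2.1,-2.1,0],"angular":[0,0,0],"claw":-1},
    {"slide":[-2.1,-2.1,0],"angular":[0,0,0],"claw":-1},
    {"slide":[-2.1,-2.1,0],"angular":[0,0,0],"claw":-1},
    {"slide":[-2.1,-2.1,0],"angular":[0,0,0],"claw":-1},
  ],
)

```text
time: 20.2
ee_pos: [0.525, 0.0409, 0.062]
tcp_rot: [-180.0, -0.2, 138.9]
wrist_force: [-5.0, 5.8, 1.1]
opening: 0.0216
grasp_force: 54.0
```

Request:
play_rows(
  increments=[
    {"slide":[-2.1,-2.1,0],"angular":[0,0,0],"claw":-1},
    {"slide":[-2.1,-2.1,0],"angular":[0,0,0],"claw":-1},
    {"slide":[-2.1,-2.1,0],"angular":[0,0,0],"claw":-1},
    {"slide":[-2.1,-2.1,0],"angular":[0,0,0],"claw":-1},
    {"slide":[-2.1,-2.1,0],"angular":[0,0,0],"claw":-1},
    {"slide":[-2.1,-2.1,0],"angular":[0,0,0],"claw":-1},
  ],
)

```text
time: 20.8
ee_pos: [0.5263, 0.0231, 0.062]
tcp_rot: [-180.0, -0.2, 138.9]
wrist_force: [-3.9, 5.2, 1.4]
opening: 0.0211
grasp_force: 54.0
```

Request:
play_rows(
  increments=[
    {"slide":[-2.3,-1.9,0],"angular":[0,0,0],"claw":-1},
    {"slide":[-2.1,-2.1,0],"angular":[0,0,0],"claw":-1},
    {"slide":[-2.1,-2.1,0],"angular":[0,0,0],"claw":-1},
    {"slide":[-2.1,-2.1,0],"angular":[0,0,0],"claw":-1},
    {"slide":[-2.1,-2.1,0],"angular":[0,0,0],"claw":-1},
    {"slide":[-1.4,-1.4,0],"angular":[0,0,0],"claw":-1},
  ],
)

```text
time: 21.4
ee_pos: [0.5275, 0.0064, 0.062]
tcp_rot: [-180.0, -0.2, 138.9]
wrist_force: [-4.8, 7.1, 2.7]
opening: 0.0213
grasp_force: 54.1
```

Request:
play_rows(
  increments=[
    {"slide":[-1.4,-1.4,0],"angular":[0,0,0],"claw":-1},
    {"slide":[-1.4,-1.4,0],"angular":[0,0,0],"claw":-1},
    {"slide":[-1.4,-1.4,0],"angular":[0,0,0],"claw":-1},
    {"slide":[-1,-1,0],"angular":[0,0,0],"claw":-1},
  ],
)

```text
time: 21.8
ee_pos: [0.528, -0.0009, 0.062]
tcp_rot: [-180.0, -0.2, 138.9]
wrist_force: [-5.2, 5.7, 1.5]
opening: 0.0216
grasp_force: 54.1
```

Request:
play_rows(
  increments=[
    {"slide":[-0.7,-0.7,0],"angular":[0,0,0],"claw":-1},
    {"slide":[-0.7,-0.7,0],"angular":[0,0,0],"claw":-1},
    {"slide":[-0.7,-0.7,0],"angular":[0,0,0],"claw":-1},
    {"slide":[-0.7,-0.7,0],"angular":[0,0,0],"claw":-1},
  ],
)

```text
time: 22.2
ee_pos: [0.5283, -0.0048, 0.062]
tcp_rot: [-180.0, -0.2, 138.9]
wrist_force: [-5.3, 6.8, 1.7]
opening: 0.0216
grasp_force: 54.1
```

Request:
play_rows(
  increments=[
    {"slide":[-0.7,-0.7,0],"angular":[0,0,0],"claw":-1},
    {"slide":[-0.7,-0.7,0],"angular":[0,0,0],"claw":-1},
  ],
)

```text
time: 22.4
ee_pos: [0.5284, -0.0068, 0.062]
tcp_rot: [-180.0, -0.2, 138.9]
wrist_force: [-5.1, 7.0, 2.0]
opening: 0.0214
grasp_force: 54.1
```

Request:
play_rows(
  increments=[
    {"slide":[-0.7,-0.7,0],"angular":[0,0,0],"claw":-1},
    {"slide":[-0.7,-0.7,0],"angular":[0,0,0],"claw":-1},
  ],
)

```text
time: 22.6
ee_pos: [0.5285, -0.0083, 0.062]
tcp_rot: [180.0, -0.2, 138.9]
wrist_force: [-6.0, 8.8, 2.5]
opening: 0.0214
grasp_force: 54.2
```

The extra ~2 N means the pin is met. About 6 mm to go.

Request:
play_rows(
  increments=[
    {"slide":[-0.7,-0.7,0],"angular":[0,0,0],"claw":-1},
    {"slide":[-0.7,-0.7,0],"angular":[0,0,0],"claw":-1},
    {"slide":[-0.7,-0.7,0],"angular":[0,0,0],"claw":-1},
  ],
)

```text
time: 22.9
ee_pos: [0.5287, -0.0112, 0.062]
tcp_rot: [180.0, -0.2, 138.9]
wrist_force: [-6.4, 9.6, 3.6]
opening: 0.0214
grasp_force: 54.2
```

Request:
play_rows(
  increments=[
    {"slide":[-0.7,-0.7,0],"angular":[0,0,0],"claw":-1},
  ],
)

```text
time: 23.0
ee_pos: [0.5287, -0.0122, 0.062]
tcp_rot: [180.0, -0.2, 138.9]
wrist_force: [-5.9, 8.9, 3.6]
opening: 0.021
grasp_force: 54.2
```

Request:
play_rows(
  increments=[
    {"slide":[-0.7,-0.7,0],"angular":[0,0,0],"claw":-1},
  ],
)

```text
time: 23.1
ee_pos: [0.5288, -0.0132, 0.062]
tcp_rot: [180.0, -0.2, 138.9]
wrist_force: [-6.1, 8.5, 3.0]
opening: 0.0217
grasp_force: 54.2
```

Request:
play_rows(
  increments=[
    {"slide":[-0.5,-0.5,0],"angular":[0,0,0],"claw":-1},
  ],
)

```text
time: 23.2
ee_pos: [0.5288, -0.0138, 0.062]
tcp_rot: [180.0, -0.2, 138.9]
wrist_force: [-6.5, 11.4, 3.7]
opening: 0.0213
grasp_force: 54.3
```

Request:
play_rows(
  increments=[
    {"slide":[-0.4,-0.4,0],"angular":[0,0,0],"claw":-1},
  ],
)

```text
time: 23.3
ee_pos: [0.5288, -0.0139, 0.0621]
tcp_rot: [179.9, -0.3, 139.0]
wrist_force: [-7.7, 14.0, 4.2]
opening: 0.0212
grasp_force: 54.4
```

Request:
play_rows(
  increments=[
    {"slide":[-0.3,-0.3,0],"angular":[0,0,0],"claw":-1},
  ],
)

```text
time: 23.4
ee_pos: [0.5288, -0.014, 0.0621]
tcp_rot: [179.9, -0.3, 139.0]
wrist_force: [-7.5, 15.2, 5.1]
opening: 0.0212
grasp_force: 54.5
```

TCP stopped at y=−0.014 with the force rising, after ~6 mm of pin travel, so the block is home. I'll back off gently along the diagonal.

Request:
play_rows(
  increments=[
    {"slide":[0.6,0,0],"angular":[0,0,0],"claw":-1},
    {"slide":[0.8,0,0],"angular":[0,0,0],"claw":-1},
    {"slide":[2,0,0],"angular":[0,0,0],"claw":-1},
    {"slide":[10,0,0],"angular":[0,0,0],"claw":-1},
    {"slide":[20,0,-10],"angular":[0,0,0],"claw":-1},
    {"slide":[10,10,-20],"angular":[0,0,0],"claw":-1},
    {"slide":[0,20,-25],"angular":[0,0,0],"claw":-1},
    {"slide":[0,40,-5],"angular":[0,0,0],"claw":-1},
  ],
)

```text
time: 24.2
ee_pos: [0.5436, 0.0647, 0.1257]
tcp_rot: [179.9, 0.2, 138.7]
wrist_force: [1.2, 0.2, -0.9]
opening: 0.0217
grasp_force: 53.6
```

Run:
```python
from h import *
import cv2
delta(.461,.3095,.125,139)
a=bot.camera("side")[95:215,190:350,::-1]; b=bot.camera("scene")[220:300,160:310,::-1]
cv2.imwrite("pics/end.png",np.vstack([cv2.resize(a,(500,375),interpolation=cv2.INTER_CUBIC),np.pad(cv2.resize(b,(412,220),interpolation=cv2.INTER_CUBIC),((0,0),(0,88),(0,0)))]))
```

```text
at [0.5436 0.0647 0.1257] [1.7991e+02 1.7000e-01 1.3875e+02] t 24.2 F [ 1.17  0.22 -0.89]
slide mm [2.235e+02 1.295e+02 2.000e-01] turn [ 0.09  0.17 -0.25]
```

View pics/end.png

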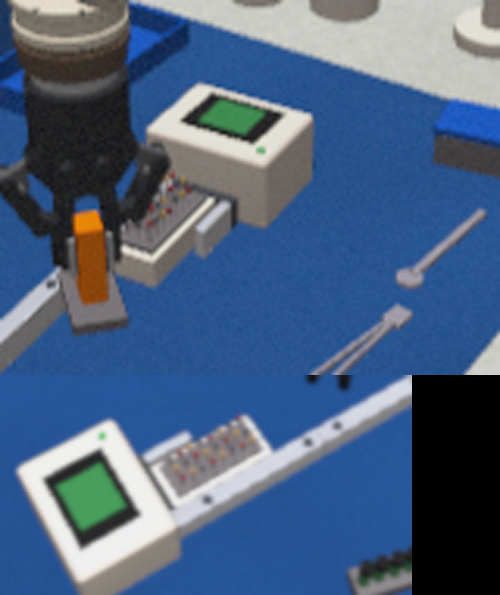

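The picture shows the block in the bay, against fence and stop, with the stick clear. Now I'll return the stick to the tray.

Request:
play_rows(
  increments=[
    {"slide":[20,11.5,0],"angular":[0,0,0],"claw":-1},
    {"slide":[32,18.5,0],"angular":[0,0,0],"claw":-1},
    {"slide":[34,20,0],"angular":[0,0,0],"claw":-1},
    {"slide":[34,20,0],"angular":[0,0,0],"claw":-1},
    {"slide":[34,20,0],"angular":[0,0,0],"claw":-1},
    {"slide":[34,20,0],"angular":[0,0,0],"claw":-1},
    {"slide":[25,14,0],"angular":[0,0,0],"claw":-1},
    {"slide":[10.5,5.5,0],"angular":[0,0,0],"claw":-1},
  ],
)

```text
time: 25.1
ee_pos: [0.4587, 0.3111, 0.1217]
tcp_rot: [-179.9, -0.0, 139.0]
wrist_force: [0.3, -0.5, -1.4]
opening: 0.0213
grasp_force: 53.5
```

Request:
play_rows(
  increments=[
    {"slide":[0,0,0],"angular":[0,0,-8.4],"claw":-1},
    {"slide":[0,0,0],"angular":[0,0,-8.4],"claw":-1},
    {"slide":[0,0,0],"angular":[0,0,-8.4],"claw":-1},
    {"slide":[0,0,0],"angular":[0,0,-8.4],"claw":-1},
    {"slide":[0,0,0],"angular":[0,0,-8.4],"claw":-1},
    {"slide":[0,0,0],"angular":[0,0,-1.5],"claw":-1},
    {"slide":[0,0,0],"angular":[0,0,0],"claw":-1},
  ],
)

```text
time: 25.8
ee_pos: [0.4601, 0.3089, 0.1219]
tcp_rot: [-180.0, -0.1, -177.8]
wrist_force: [0.6, 0.2, -1.2]
opening: 0.0214
grasp_force: 53.6
```

Run:
```python
from h import *
delta(.460,.312,.0605,182.5)
```

```text
at [0.4601 0.3089 0.1219] [-1.7996e+02 -7.0000e-02 -1.7783e+02] t 25.8 F [ 0.6   0.25 -1.16]
slide mm [-0.1  3.1 61.4] turn [-0.04 -0.07 -0.33]
```

Request:
play_rows(
  increments=[
    {"slide":[0,3,10],"angular":[0,0,0],"claw":-1},
    {"slide":[0,0,18],"angular":[0,0,0],"claw":-1},
    {"slide":[0,0,18],"angular":[0,0,0],"claw":-1},
    {"slide":[0,0,8],"angular":[0,0,0],"claw":-1},
    {"slide":[0,0,4],"angular":[0,0,0],"claw":-1},
    {"slide":[0,0,2],"angular":[0,0,0],"claw":-1},
    {"slide":[0,0,0],"angular":[0,0,0],"claw":-1},
  ],
)

```text
time: 26.5
ee_pos: [0.4602, 0.3127, 0.0623]
tcp_rot: [-180.0, -0.0, -177.7]
wrist_force: [0.5, -0.5, -0.6]
opening: 0.0216
grasp_force: 53.7
```

Request:
play_rows(
  increments=[
    {"slide":[0,0,0.7],"angular":[0,0,0],"claw":-1},
    {"slide":[0,0,0.5],"angular":[0,0,0],"claw":-1},
  ],
)

```text
time: 26.7
ee_pos: [0.4603, 0.3127, 0.0613]
tcp_rot: [180.0, -0.0, -177.6]
wrist_force: [0.3, -0.7, -1.6]
opening: 0.0216
grasp_force: 53.7
```

Request:
play_rows(
  increments=[
    {"slide":[0,0,0.7],"angular":[0,0,0],"claw":-1},
    {"slide":[0,0,0.5],"angular":[0,0,0],"claw":-1},
  ],
)

```text
time: 26.9
ee_pos: [0.4601, 0.3126, 0.0599]
tcp_rot: [180.0, -0.0, -177.6]
wrist_force: [-2.2, -0.7, 5.6]
opening: 0.0215
grasp_force: 54.5
```

Request:
play_rows(
  increments=[
    {"slide":[0,0,0.5],"angular":[0,0,0],"claw":-1},
    {"slide":[0,0,0],"angular":[0,0,0],"claw":-1},
  ],
)

```text
time: 27.1
ee_pos: [0.4601, 0.3126, 0.0599]
tcp_rot: [180.0, -0.0, -177.6]
wrist_force: [-2.7, -0.8, 5.8]
opening: 0.0214
grasp_force: 54.5
```

Request:
play_rows(
  increments=[
    {"slide":[0,0,0],"angular":[0,0,0],"claw":0},
    {"slide":[0,0,0],"angular":[0,0,0],"claw":0.5},
    {"slide":[0,0,0],"angular":[0,0,0],"claw":0.5},
    {"slide":[0,0,0],"angular":[0,0,0],"claw":0.5},
    {"slide":[0,0,0],"angular":[0,0,0],"claw":0.5},
    {"slide":[0,0,0],"angular":[0,0,0],"claw":0.5},
  ],
)

```text
time: 27.7
ee_pos: [0.46, 0.3125, 0.059]
tcp_rot: [-180.0, -0.1, -177.6]
wrist_force: [0.3, -1.2, -0.1]
opening: 0.0642
grasp_force: 0.0
```

Request:
play_rows(
  increments=[
    {"slide":[0,0,-10],"angular":[0,0,0],"claw":0.5},
    {"slide":[0,0,-20],"angular":[0,0,0],"claw":0.5},
    {"slide":[0,0,-25],"angular":[0,0,0],"claw":0.5},
    {"slide":[0,0,-30],"angular":[0,0,0],"claw":0.5},
    {"slide":[0,0,-30],"angular":[0,0,0],"claw":0.5},
    {"slide":[0,0,0],"angular":[0,0,0],"claw":0.5},
    {"slide":[0,0,0],"angular":[0,0,0],"claw":0.5},
  ],
)

```text
time: 28.4
ee_pos: [0.4604, 0.3128, 0.1752]
tcp_rot: [180.0, 0.0, -177.6]
wrist_force: [0.4, 0.8, 0.0]
opening: 0.0643
grasp_force: 0.0
```

Run:
```python
from h import *
import cv2
print(bot.get_obs()["ee_pos"],bot.get_obs()["wrist_force"])
a=cv2.cvtColor(bot.camera("side"),cv2.COLOR_RGB2HSV); b=cv2.cvtColor(cv2.imread("raw_side.png"),cv2.COLOR_BGR2HSV)
for h in(a,b):
    m=cv2.inRange(h,(8,150,120),(20,255,255)); m[:200]=0; m[:,250:]=0; print(cv2.boundingRect(m),cv2.countNonZero(m))
s=bot.camera_info("side")
print(proj(s,[.460,.3127,.088]),proj(s,[.461,.3095,.088]))
```

```text
[0.46044302 0.31280621 0.17519747] [0.39405692 0.81811132 0.0417563 ]
(171, 258, 15, 32) 299
(172, 203, 36, 86) 393
[176.91656902 260.94104109] [177.59272861 259.79877339]
```

```bash
python3 -c "
from workcell import bot
print(bot.job_done())"
```

```text
the job is handed in; nothing more can be done
None
```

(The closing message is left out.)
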